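# Turn the gland plate seat-up and gauge it

### The arm

A 6-joint arm with a two-finger parallel gripper is mounted at the origin on the work surface. World frame = base frame: x ahead of the robot, y to its left, z up, the work surface at z = 0. Lengths are in m, angles in degrees, forces in N, time in s.
With the tool pointing down it reaches from about 0.4 to 0.825 m from the base axis. Payload 7 kg.
Tool frame: the origin (TCP) lies on the centre line of the jaws, within the pads' length; the fingertips stand 8 mm ahead of it and the grasp point (between the pads) lies 11 mm behind it; z points along the fingers, y is the line along which they close (so a half turn about z gives the same grasp; the last joint's range is limited). The gripper opens to 88 mm and grips with 3 to 60 N. Pads are 19 mm wide; open, the fingers measure 130 mm over their backs; the gripper's body (78 mm by 193 mm) begins 47 mm behind the grasp point.
Start: joints at [-48.352, 20.546, 0.682, 0, -70.136, -16.507], TCP at [0.287, -0.611, 0.235] pointing down, gripper open.
Joint ranges: [-176.03, 176.03], [-82.01, 121.73], [-58.28, 71.71], [-173.87, 95.51], [-174.79, -0.11], [-173.66, 173.66]. Speed limits (degrees/s): [136.94, 136.94, 172.46, 180, 180, 180].

### API

Orientations are given as [roll, pitch, yaw] about the fixed x, y, z axes, in that order (R = Rz(yaw) Ry(pitch) Rx(roll)).
In Python, from plant import ctrl, vision gives the robot as it stands. The module is installed in compiled form; this text tells all that it offers.
- The arm moves only by the tool move_arm, never from a script. Its argument "moves" is one flat list of numbers, 7 for each row, row after row: the finger opening in cm, from 0 to 8.76, then the shift along the tool's x, y, z in cm, then the turn, a rotation vector about the tool's x, y, z in rad. A call has 1 to 8 rows; each row shifts and turns the commanded pose from where the row before left it, along the tool's axes as they then stand; what a row does not reach is not made up. A row lasts 1/10 s, in which the tool goes at most 50 mm and 8.59 degrees, less where a joint would pass 70% of its speed; a pose out of reach is approached as far as the arm can. A call with a gripper value outside its range is refused whole. The fingers move at their own pace and stop on an object; the grip force is fixed at half the most. Time passes only in rows, so rows that do not move let the fingers close. It gives the time, the measured TCP pose, the force, the opening and the grip force at its end, in the units of the state.
- ctrl.get_obs(): the state, without advancing time (a new reading comes with each control period).
- vision.snapshot(name): name is "scene" or "top"; returns (picture, depth): 400x640x3 uint8, red, green, blue; 400x640 float32, m along the optical axis (not along the pixel's ray), 0 where there is no reading.
- vision.camera_model(name): a dict with "vertical_fov" (degrees; the focal length in pixels is half the picture's height over the tangent of half this angle, whatever the lens; pixels are square), "cx", "cy" (the principal point, pixels), "D" ([k1, k2, p1, p2, k3] as OpenCV has them; the pictures are not rectified), "cam_to_world" (4x4, takes a point from camera to world coordinates). Camera axes: x right, y down, z forward; pixel columns grow to the right and rows downward; lengths in m; the calibration is good to about 2 mm. A picture is of the moment at which its call begins. camera_model takes no time and is no camera call.
- ctrl.close_job(): hands the job in; it is judged then, once.
The state is a dict: "clock": time; "joint_pos": joint angles; "qvel": joint speeds; "tau": joint torques, N m; "tool_pos": TCP position; "orientation": TCP orientation; "force": force on the tool from outside, world axes, zero at the start; "moment": the same for the moment, N m; "opening": finger opening in m; "gripper_force": force on a finger pad.
Only numpy, scipy, OpenCV 4.12 (cv2) and the standard library are available. Lean on these libraries where they do the work, as an engineer would, in place of code of your own. Each camera call takes 0.05 s, during which the arm holds its last target. There are 200 camera calls.

### The job

The black phenolic gland plate lies with its round raised seat underneath. Turn it over and lay it flat on the bed of the bench gauge between the jaws, seat up, centred across the bed and in line with it, without dropping it. Let go, then push the sliding jaw shut on the plate until the spring anvil at the other end has given about half of its 10 mm travel, never bottoming it, and leave it clamped so; do not disturb the other things on the bench.

Things in the scene. Friction and masses are not known exactly. Their poses are not given: they have to be found in the camera images.
- gland_plate: Black phenolic plate, about 0.16 kg, 60 (its x) x 80 (its y) x 20 mm thick, with a round raised seat 44 mm across and 12 mm high in the middle of one face; the other face is flat. Origin: centre of the seat's end face; z points from seat to flat face. It starts seat down (z up), the plate proper 12 to 32 mm above the bench; turned over, z points down. It stands steadily on its 60 x 20 mm ends.
- plate_center (a point): Middle of the 60 x 80 x 20 mm plate proper, 22 mm from the end of the seat, axes as the plate's.
- gauge: Gauge fixed to the bench: dark steel bar 40 mm wide (x), y from -160 to +115 mm, its top (the bed) 30 mm above the bench, so the plate overhangs it by 10 mm each side; feet 80 mm wide, 8 mm thick at its ends. Origin on the bench under the bar; y runs along it from sliding jaw to spring anvil, z up. Grey housing behind the anvil: y 70 to 115, top 50 mm above the bench.
- jaw (a joint): Sliding jaw's travel towards the anvil, m: 0 wide open (jaw face at y = -85 mm in the gauge's frame), up to 0.075. Slides stiffly (8 N friction) and stays where left, even against the anvil's spring. Jaw block 40 mm wide, its top 46 mm above the bench.
- jaw_face (a point): On the sliding jaw's face towards the plate, 40 mm above the bench.
- jaw_handle (a point): Middle of the top edge of the sliding jaw's upright push tab, 100 mm above the bench; the tab is 30 mm wide (gauge x), 10 mm thick (gauge y), 60 mm of it clear above the slide, its middle 55 mm behind the jaw face. Push it from behind along the gauge's +y to shut the jaw.
- anvil (a joint): How far the spring anvil is pressed in, m: 0 free (face at gauge y = +45 mm), 0.010 bottomed; spring 600 N/m, so about 3 N at half travel. It moves towards gauge +y.
- anvil_face (a point): On the anvil's face towards the plate, 40 mm above the bench. Anvil head 40 mm wide, its top 46 mm above the bench.
- neck_plug: Bystander: aluminium dewar neck plug, 76 mm across, 112 mm tall, standing; origin at its foot.
- handwheel: Bystander: black valve handwheel lying flat, 126 mm across, 24 mm high; origin underneath at the centre.
- coupling: Bystander: brass bayonet coupling half, 68 mm across, 72 mm tall, standing; origin at its foot.
- peg_rack: Bystander: fixed steel rack 90 x 280 mm with three upright pegs 142 mm high carrying copper fittings; origin underneath at the centre.

How it is judged:
By the outcome, as a careful person would: the job done as asked, in the order asked, and still so for the second after the job is handed in, with the robot touching nothing.
It also fails if it takes over 72 s, if anything falls off the work surface, if the arm or the gripper's body presses on something with over 40 N, if the wrist force passes 120 N, or if a joint passes its speed limit or range.

## Working session

There is one attempt and no reset: what is moved stays moved. The work goes in short steps, Python scripts to look and compute and a tool call to move; the robot and the scene stay as the last step left them, time stands still between calls to the robot, and variables do not carry over. Pictures are saved under pics/ and viewed, at most 10 in all, crops included, and the job is handed in when it is done.

Besides the shell and the picture viewer there is one more tool, called after ">>>" as name(argument=value, ...), one argument or row to a line, values as JSON. move_arm: Moves the arm, as the interface text tells. Its arguments: {"type":"object","properties":{"moves":{"type":"array"}},"required":["moves"]}

```bash
mkdir -p pics; cat > h.py <<'E'
import numpy as np, cv2
from plant import ctrl, vision
from scipy.spatial.transform import Rotation as Rot
def cam(n):
    m=vision.camera_model(n); f=200/np.tan(np.radians(m["vertical_fov"]/2))
    return np.array([[f,0,m["cx"]],[0,f,m["cy"]],[0,0,1]]),np.array(m["D"],float),np.array(m["cam_to_world"])
def rays(n,uv):
    K,D,T=cam(n); p=cv2.undistortPoints(np.array(uv,float).reshape(-1,1,2),K,D).reshape(-1,2)
    d=np.c_[p,np.ones(len(p))]; return T[:3,3],d@T[:3,:3].T
def plane(n,uv,z):
    o,d=rays(n,uv); return o+d*((z-o[2])/d[:,2])[:,None]
def cloud(n,depth):
    v,u=np.mgrid[:400,:640]; o,d=rays(n,np.c_[u.ravel(),v.ravel()])
    return (o+d*depth.reshape(-1,1)).reshape(400,640,3)
def proj(n,P):
    K,D,T=cam(n); Ti=np.linalg.inv(T); return cv2.projectPoints(np.array(P,float).reshape(-1,1,3),cv2.Rodrigues(Ti[:3,:3])[0],Ti[:3,3],K,D)[0].reshape(-1,2)
def save(name,im): cv2.imwrite("pics/"+name,im[...,::-1])
E
python3 - <<'E'
from h import *
for n in("scene","top"):
    im,d=vision.snapshot(n); save(n+"0.png",im); np.savez(n+"0.npz",im=im,d=d)
    print(n,cam(n)[2].round(3).tolist(),(d>0).mean())
print(ctrl.get_obs())
E
```

```text
scene [[0.272, 0.56, -0.783, 1.64], [0.962, -0.158, 0.222, -0.296], [0.001, -0.813, -0.582, 0.833], [0.0, 0.0, 0.0, 1.0]] 0.99600390625
top [[-0.022, -0.993, 0.115, 0.505], [-1.0, 0.023, 0.005, -0.008], [-0.008, -0.115, -0.993, 1.242], [0.0, 0.0, 0.0, 1.0]] 0.9959140625
{'clock': 0.1, 'joint_pos': array([-4.83545080e+01,  2.05872949e+01,  6.41621851e-01, -1.63921106e-02,
       -7.01376873e+01, -1.65078457e+01]), 'qvel': array([ 1.62556362e-02, -1.65802705e-01,  1.33777906e-01, -4.27520552e-05,
        1.09179926e-01,  3.65367259e-02]), 'tau': array([-2.51017591e-04, -5.84162593e+01,  2.93749666e+01,  7.01551884e+00,
        1.01536280e-02, -7.26543817e-05]), 'tool_pos': array([ 0.28654438, -0.61070668,  0.23374076]), 'orientation': array([ 1.79915697e+02, -8.91304015e-03, -1.54867928e+02]), 'force': array([ 0.12103956, -0.24644984, -0.79351517]), 'moment': array([ 0.005483  , -0.02526126,  0.04285501]), 'gripper_force': 0.0, 'opening': 0.08784034768565678}
```

View pics/scene0.png

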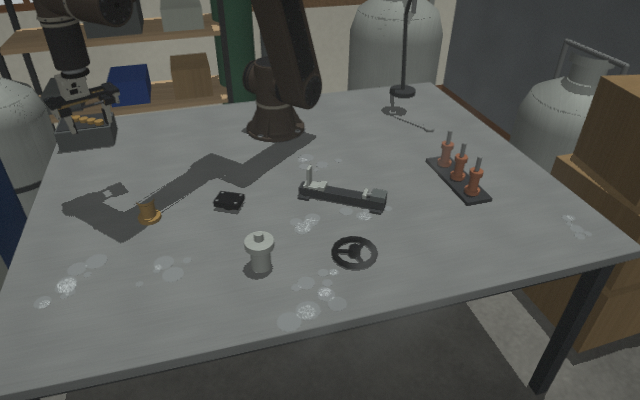

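View pics/top0.png

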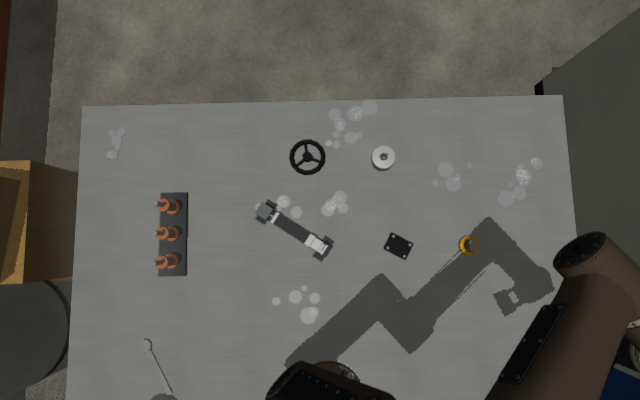

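The top view shows the plate at about (398,245). The gauge runs from its jaw end near (322,245) to the anvil housing near (265,210). The coupling is at (468,245), the plug at (383,157), the handwheel at (307,157) and the rack at (172,234).

```bash
python3 - <<'E'
from h import *
for n,(pu,pv),(gu,gv,gr) in(("top",(398,245),(294,229,55)),("scene",(229,201),(342,190,60))):
    z=np.load(n+"0.npz"); im,d=z["im"],z["d"]; C=cloud(n,d); Z=C[...,2]
    print(n,"bench z",np.median(Z[pv+30:pv+40,pu-60:pu-20]).round(4))
    v,u=np.mgrid[:400,:640]
    near=(abs(u-pu)<30)&(abs(v-pv)<25)
    if n=="top":
        m=near&(Z>0.022)
        lab,_k=cv2.connectedComponents(m.astype(np.uint8))[::-1],0
        P=C[m]; print("plate n",m.sum(),"z",np.median(P[:,2]).round(4))
        r=cv2.minAreaRect((P[:,:2]*1000).astype(np.float32)); print("plate depth rect",r)
        m2=(near&(im.max(2)<60)).astype(np.uint8)
        c=max(cv2.findContours(m2,cv2.RETR_EXTERNAL,cv2.CHAIN_APPROX_NONE)[0],key=cv2.contourArea).reshape(-1,2)
        print("plate colour rect",cv2.minAreaRect((plane(n,c,0.032)[:,:2]*1000).astype(np.float32)))
    else:
        m=near&(Z>0.026); P=C[m]; print("scene plate top",m.sum(),cv2.minAreaRect((P[:,:2]*1000).astype(np.float32)),np.median(P[:,2]))
    g=(abs(u-gu)<gr)&(abs(v-gv)<gr)&(Z>0.02)&(Z<0.12)
    lab=cv2.connectedComponentsWithStats(g.astype(np.uint8)); k=1+lab[2][1:,4].argmax(); g=lab[1]==k
    P=C[g]; bed=P[(P[:,2]>.024)&(P[:,2]<.036)]; 
    r=cv2.minAreaRect((P[P[:,2]<.06][:,:2]*1000).astype(np.float32)); print("gauge all rect",r)
    vx=cv2.fitLine((bed[:,:2]*1000).astype(np.float32),cv2.DIST_HUBER,0,.01,.01).ravel(); print("bed line",vx,np.degrees(np.arctan2(vx[1],vx[0])))
    a=vx[:2]*np.sign(vx[1]); s=(P[:,:2]*1000)@a; w=(P[:,:2]*1000)@np.array([a[1],-a[0]])
    for lo,hi in((.025,.035),(.042,.048),(.048,.055),(.09,.105)):
        q=(P[:,2]>lo)&(P[:,2]<hi)
        if q.sum()>2: print(lo,hi,q.sum(),"s",np.percentile(s[q],[1,50,99]).round(1),"w",np.percentile(w[q],[2,50,98]).round(1),"z",np.median(P[q,2]).round(4))
# crops
im=np.load("top0.npz")["im"]; sc=np.load("scene0.npz")["im"]
A=cv2.resize(im[190:270,245:425],(720,320),interpolation=cv2.INTER_CUBIC); B=cv2.resize(sc[150:220,205:395],(720,265),interpolation=cv2.INTER_CUBIC)
save("crop1.png",np.vstack([A,B]))
E
```

```text
top bench z -0.0011
plate n 472 z 0.0308
plate depth rect ((506.6752624511719, -150.34140014648438), (274.9186096191406, 76.09291076660156), 75.1507568359375)
plate colour rect ((482.07159423828125, -240.40115356445312), (79.63973999023438, 60.191627502441406), 61.1387939453125)
gauge all rect ((544.3331298828125, 102.00081634521484), (274.0790710449219, 43.613670349121094), 56.82113265991211)
bed line [  0.55316037   0.8330748  536.669       92.590576  ] 56.4159
0.025 0.035 531 s [250.8 386.9 477.7] w [376.6 395.9 415. ] z 0.029
0.042 0.048 185 s [283.1 460.5 521.9] w [375.8 395.6 416.3] z 0.0453
0.048 0.055 118 s [321.1 498.1 522.8] w [376.1 397.  416.7] z 0.0497
0.09 0.105 30 s [273.7 278.6 283. ] w [381.8 395.  409.4] z 0.0991
scene bench z -0.0013
scene plate top 330 ((1038.742431640625, -289.0166015625), (89.08721923828125, 1199.0042724609375), 85.09587860107422) 0.03074305523244819
gauge all rect ((544.129150390625, 101.44721984863281), (275.7119445800781, 51.91520690917969), 55.856834411621094)
bed line [  0.55460685   0.83211255 549.1323      89.95624   ] 56.316357
0.025 0.035 478 s [250.9 388.  522.9] w [377.6 406.5 420.3] z 0.0289
0.042 0.048 142 s [276.7 458.3 522.6] w [374.8 400.9 420.2] z 0.0451
0.048 0.055 110 s [273.9 498.5 523. ] w [377.8 401.6 420.1] z 0.0494
0.09 0.105 28 s [274.2 279.8 283.7] w [380.  397.9 413.5] z 0.0975
```

View pics/crop1.png

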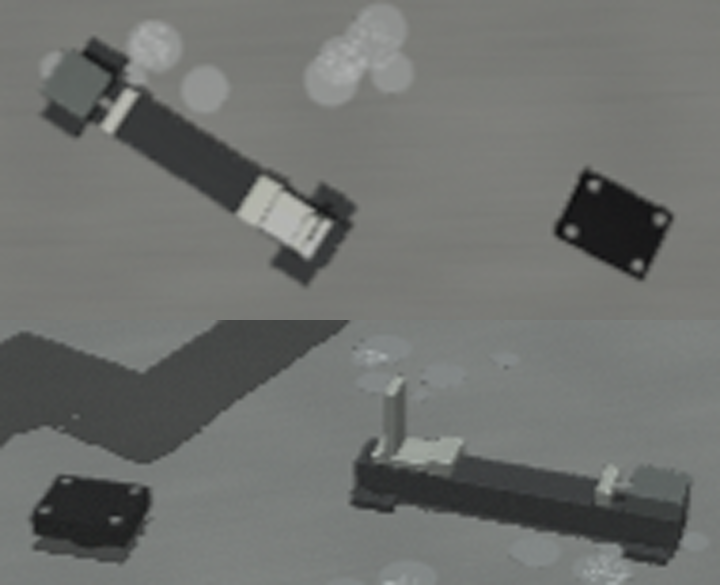

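The crop shows the flat plate at about (612,225), seat hidden. The jaw block is at (285,215) with its tab, and the white anvil head is at (120,110). The plan is two 90° flips, gripping the 60 mm width with the tool tilted −45° and then +45°. In between, the plate stands on its end.

```bash
cat >> h.py <<'E'
def Rt(az,t):  # tool x = -u(az), tilt t about tool y
    a=np.radians(az); u=np.array([np.cos(a),np.sin(a),0]); n=np.array([-u[1],u[0],0])
    return Rot.from_matrix(np.c_[-u,n,[0,0,-1]])*Rot.from_euler("y",t,degrees=True)
def cur():
    o=ctrl.get_obs(); return np.array(o["tool_pos"]),Rot.from_euler("xyz",o["orientation"],degrees=True)
def plan(G,R,N,op,start=None,g=0.011):
    p0,R0=start or cur(); p1=np.array(G)+g*R.as_matrix()[:,2]
    rv=(R0.inv()*R).as_rotvec()/N; p,Rc=p0,R0
    print("dist mm",(1e3*(p1-p0)).round(1),"turn deg",np.degrees(np.linalg.norm(rv)*N).round(1))
    for i in range(N):
        q=p0+(p1-p0)*(i+1)/N; s=Rc.inv().apply(q-p)*100
        print(",".join(f"{x:g}" for x in [op,*s.round(2),*rv.round(3)]),end=",\n"); p=q; Rc=Rc*Rot.from_rotvec(rv)
    return p1,R
E
python3 - <<'E'
from h import *
z=np.load("top0.npz"); C=cloud("top",z["d"]); P=C[190:270,245:345].reshape(-1,3)
a=np.array([np.cos(np.radians(56.4)),np.sin(np.radians(56.4))]); s=P[:,:2]@a*1e3; w=P[:,0]*a[1]*1e3-P[:,1]*a[0]*1e3
k=(abs(w-396)<12)
for b in range(240,530,4):
    q=k&(abs(s-b)<2)
    if q.any(): print(b,(P[q,2].max()*1e3).round(0),end="; ")
for b in range(270,530,40):
    q=(abs(s-b)<20)&(P[:,2]>.024)&(P[:,2]<.055); print("\n",b,np.percentile(w[q],[3,97]).round(1),end="")
print()
u=61.1; plan([.482,-.2404,.13],Rt(u,-45),14,8.7)
E
```

```text
240 1.0; 244 3.0; 248 29.0; 252 33.0; 256 32.0; 260 32.0; 264 42.0; 268 41.0; 272 97.0; 276 103.0; 280 102.0; 284 103.0; 288 42.0; 292 40.0; 296 41.0; 300 40.0; 304 39.0; 308 40.0; 312 45.0; 316 47.0; 320 51.0; 324 49.0; 328 49.0; 332 47.0; 336 34.0; 340 33.0; 344 30.0; 348 33.0; 352 31.0; 356 31.0; 360 34.0; 364 33.0; 368 35.0; 372 32.0; 376 33.0; 380 32.0; 384 32.0; 388 32.0; 392 33.0; 396 34.0; 400 33.0; 404 29.0; 408 32.0; 412 31.0; 416 31.0; 420 32.0; 424 32.0; 428 32.0; 432 32.0; 436 34.0; 440 34.0; 444 32.0; 448 33.0; 452 39.0; 456 51.0; 460 47.0; 464 48.0; 468 48.0; 472 47.0; 476 45.0; 480 50.0; 484 53.0; 488 53.0; 492 53.0; 496 52.0; 500 52.0; 504 50.0; 508 51.0; 512 52.0; 516 53.0; 520 54.0; 524 51.0; 
 270 [376.9 414.6]
 310 [376.9 414.1]
 350 [377.4 414.6]
 390 [376.8 414.6]
 430 [377.1 414.3]
 470 [376.6 415.1]
 510 [375.8 416.5]
dist mm [ 199.2  377.1 -111.5] turn deg 57.0
8.7,-2.43,1.83,0.8,-0.017,-0.054,-0.043,
8.7,-2.46,1.71,0.96,-0.017,-0.054,-0.043,
8.7,-2.47,1.59,1.13,-0.017,-0.054,-0.043,
8.7,-2.47,1.46,1.29,-0.017,-0.054,-0.043,
8.7,-2.46,1.34,1.44,-0.017,-0.054,-0.043,
8.7,-2.43,1.2,1.6,-0.017,-0.054,-0.043,
8.7,-2.39,1.07,1.75,-0.017,-0.054,-0.043,
8.7,-2.33,0.94,1.9,-0.017,-0.054,-0.043,
8.7,-2.26,0.81,2.03,-0.017,-0.054,-0.043,
8.7,-2.18,0.68,2.17,-0.017,-0.054,-0.043,
8.7,-2.09,0.55,2.29,-0.017,-0.054,-0.043,
8.7,-1.98,0.42,2.41,-0.017,-0.054,-0.043,
8.7,-1.86,0.29,2.52,-0.017,-0.054,-0.043,
8.7,-1.73,0.17,2.63,-0.017,-0.054,-0.043,
```

>>> move_arm(
  moves=[8.7,-2.43,1.83,0.8,-0.017,-0.054,-0.043,8.7,-2.46,1.71,0.96,-0.017,-0.054,-0.043,8.7,-2.47,1.59,1.13,-0.017,-0.054,-0.043,8.7,-2.47,1.46,1.29,-0.017,-0.054,-0.043,8.7,-2.46,1.34,1.44,-0.017,-0.054,-0.043,8.7,-2.43,1.2,1.6,-0.017,-0.054,-0.043,8.7,-2.39,1.07,1.75,-0.017,-0.054,-0.043],
)

```text
clock: 0.8
tool_pos: [0.3866, -0.4214, 0.178]
orientation: [176.4, 22.5, -138.0]
force: [-0.5, 0.2, -0.6]
opening: 0.087
gripper_force: 0.0
```

>>> move_arm(
  moves=[8.7,-2.33,0.94,1.9,-0.017,-0.054,-0.043,8.7,-2.26,0.81,2.03,-0.017,-0.054,-0.043,8.7,-2.18,0.68,2.17,-0.017,-0.054,-0.043,8.7,-2.09,0.55,2.29,-0.017,-0.054,-0.043,8.7,-1.98,0.42,2.41,-0.017,-0.054,-0.043,8.7,-1.86,0.29,2.52,-0.017,-0.054,-0.043,8.7,-1.73,0.17,2.63,-0.017,-0.054,-0.043,8.7,0,0,0,0,0,0],
)

```text
clock: 1.6
tool_pos: [0.4853, -0.2313, 0.1194]
orientation: [-179.6, 44.9, -118.3]
force: [-0.3, -0.2, -0.1]
opening: 0.087
gripper_force: 0.0
```

```bash
python3 - <<'E'
from h import *
t,_=vision.snapshot("top"); s,_=vision.snapshot("scene"); save("a.png",np.vstack([cv2.resize(t[180:320,280:560],(600,300)),cv2.resize(s[130:270,120:400],(600,300))]))
print(ctrl.get_obs()["joint_pos"],cur()[0])
u=61.1; plan([.482,-.2404,.026],Rt(u,-45),5,8.7)
E
```

```text
[-38.97692836  24.42209666  -7.5275396  -46.0412459  -74.10018641
  30.20678493] [ 0.48501653 -0.23415978  0.12084005]
dist mm [   0.7    0.6 -102.6] turn deg 0.6
8.7,1.43,0.01,1.47,-0,-0.001,0.002,
8.7,1.43,0,1.47,-0,-0.001,0.002,
8.7,1.43,0,1.47,-0,-0.001,0.002,
8.7,1.44,-0,1.47,-0,-0.001,0.002,
8.7,1.44,-0,1.47,-0,-0.001,0.002,
```

View pics/a.png

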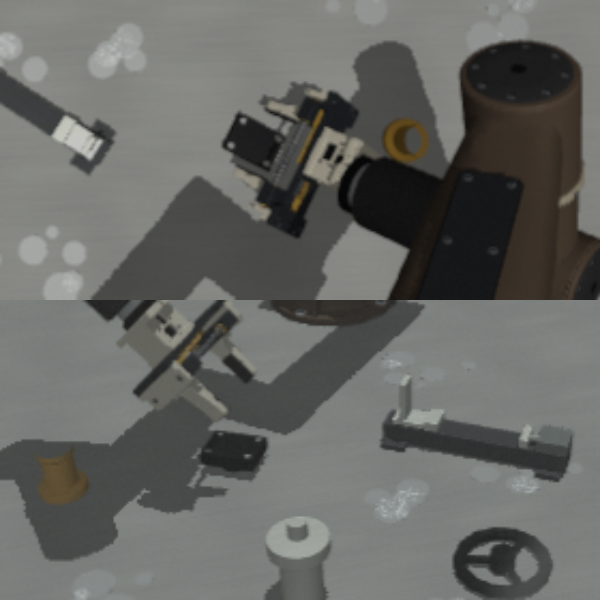

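The tilted fingers straddle the plate's width: plate at (255,140) in the top crop, fingers at (280,105) and (255,190). The coupling is clear of the hand. Descending and gripping.

>>> move_arm(
  moves=[8.7,1.43,0,1.47,0,0,0,8.7,1.43,0,1.47,0,0,0,8.7,1.43,0,1.47,0,0,0,8.7,1.44,0,1.47,0,0,0,8.7,1.44,0,1.47,0,0,0,8.7,0,0,0,0,0,0],
)

```text
clock: 2.3
tool_pos: [0.4852, -0.2339, 0.017]
orientation: [-179.6, 44.7, -118.5]
force: [-0.6, 0.5, 0.4]
opening: 0.087
gripper_force: 0.0
```

>>> move_arm(
  moves=[5,0,0,0,0,0,0,5,0,0,0,0,0,0,5,0,0,0,0,0,0,5,0,0,0,0,0,0,5,0,0,0,0,0,0],
)

```text
clock: 2.8
tool_pos: [0.4868, -0.2343, 0.0199]
orientation: [-179.2, 44.7, -118.1]
force: [-0.4, -0.5, 4.7]
opening: 0.0598
gripper_force: 30.0
```

```bash
python3 - <<'E'
from h import *
o=ctrl.get_obs();print(o["opening"],o["gripper_force"],o["force"],o["orientation"],o["tool_pos"])
u=61.1; p,R=cur(); G=p-.011*R.as_matrix()[:,2]; print(G)
s=plan(G+[0,0,.09],Rt(u,-45),4,5)
plan(G+[0,0,.09],Rt(u,45),14,5,start=s)
E
```

```text
0.05984599851354361 30.000752806663513 [-0.43659944 -0.50164878  4.6519473 ] [-179.16459473   44.67083127 -118.08577515] [ 0.48683911 -0.23434544  0.01990484]
[ 0.48305719 -0.24109191  0.02772674]
dist mm [-0.   0.1 90. ] turn deg 0.7
5,-1.58,-0.02,-1.6,-0.001,-0.001,0.003,
5,-1.59,-0.02,-1.6,-0.001,-0.001,0.003,
5,-1.59,-0.01,-1.6,-0.001,-0.001,0.003,
5,-1.59,-0,-1.59,-0.001,-0.001,0.003,
dist mm [ -7.5 -13.6   0. ] turn deg 90.0
5,0.08,0,-0.08,0,0.112,0,
5,0.09,-0,-0.07,0,0.112,0,
5,0.09,0,-0.06,0,0.112,0,
5,0.1,-0,-0.05,0,0.112,0,
5,0.1,0,-0.04,0,0.112,0,
5,0.11,-0,-0.02,0,0.112,0,
5,0.11,0,-0.01,0,0.112,0,
5,0.11,0,-0,0,0.112,0,
5,0.11,-0,0.01,0,0.112,0,
5,0.11,0,0.02,0,0.112,0,
5,0.1,-0,0.04,0,0.112,0,
5,0.1,0,0.05,0,0.112,0,
5,0.09,-0,0.06,0,0.112,0,
5,0.09,0,0.07,0,0.112,0,
```

>>> move_arm(
  moves=[5,-1.58,0,-1.6,0,0,0,5,-1.59,0,-1.6,0,0,0,5,-1.59,0,-1.6,0,0,0,5,-1.59,0,-1.59,0,0,0],
)

```text
clock: 3.2
tool_pos: [0.4856, -0.2333, 0.1098]
orientation: [-179.3, 44.7, -118.2]
force: [1.2, -0.4, -2.2]
opening: 0.06
gripper_force: 30.0
```

>>> move_arm(
  moves=[5,0.08,0,-0.08,0,0.112,0,5,0.09,0,-0.07,0,0.112,0,5,0.09,0,-0.06,0,0.112,0,5,0.1,0,-0.05,0,0.112,0,5,0.1,0,-0.04,0,0.112,0,5,0.11,0,-0.02,0,0.112,0,5,0.11,0,-0.01,0,0.112,0],
)

```text
clock: 3.9
tool_pos: [0.4828, -0.2398, 0.1101]
orientation: [-179.3, -0.4, -118.6]
force: [-0.7, -2.1, -1.4]
opening: 0.0599
gripper_force: 30.0
```

>>> move_arm(
  moves=[5,0.11,0,0,0,0.112,0,5,0.11,0,0.01,0,0.112,0,5,0.11,0,0.02,0,0.112,0,5,0.1,0,0.04,0,0.112,0,5,0.1,0,0.05,0,0.112,0,5,0.09,0,0.06,0,0.112,0,5,0.09,0,0.07,0,0.112,0,5,0,0,0,0,0,0],
)

```text
clock: 4.7
tool_pos: [0.4787, -0.246, 0.1073]
orientation: [-179.5, -45.5, -118.9]
force: [-0.6, 0.3, -1.9]
opening: 0.0597
gripper_force: 30.0
```

```bash
python3 - <<'E'
from h import *
im,d=vision.snapshot("scene"); t,dt=vision.snapshot("top")
save("b.png",np.vstack([cv2.resize(im[100:260,130:350],(770,560))]))
o=ctrl.get_obs();print(o["opening"],o["gripper_force"],o["force"],o["orientation"],o["tool_pos"],o["joint_pos"])
p,R=cur(); G=p-.011*R.as_matrix()[:,2]; print("G",G)
C=cloud("scene",d)
uvG=proj("scene",[G,G+[0,0,-.04],G+[0,0,.04]]); print(uvG)
E
```

```text
0.0600014209004643 29.99943047761917 [-0.32286375  0.30547484 -1.7213923 ] [-179.40506696  -45.08568092 -119.06882789] [ 0.47835919 -0.24653823  0.10828386] [ 13.50981237  27.15557188 -36.25078978  35.61800717 -65.14912575
 -68.9930259 ]
G [ 0.4820439  -0.23967454  0.11604998]
[[225.92803093 173.58240543]
 [227.42548711 184.86100295]
 [224.38401055 161.91037867]]
```

View pics/b.png

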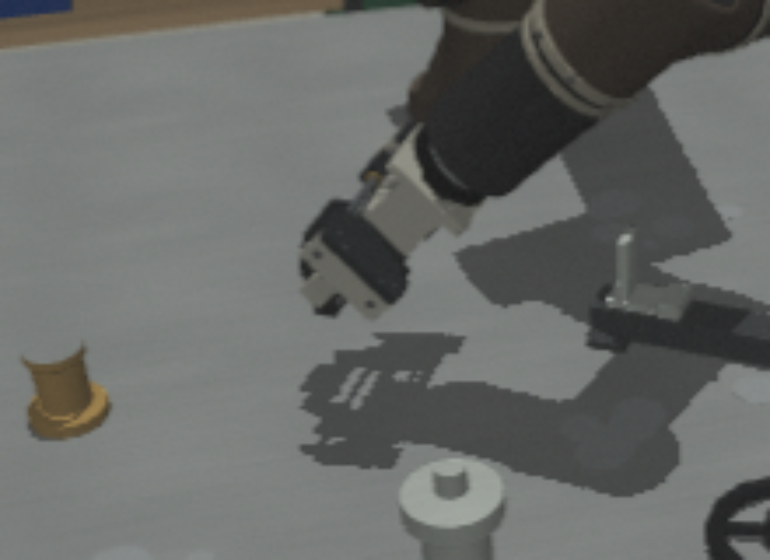

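The scene crop shows the hand tilted the other way, with the plate's edge just visible at (325,310). The tab at (625,265) and the coupling are clear of the arm. Lowering the plate onto its end.

```bash
python3 - <<'E'
from h import *
plan([.482,-.2398,.0435],Rt(61.1,45),6,5)
E
```

```text
dist mm [ -0.1  -0.1 -72.6] turn deg 0.5
5,-0.86,0.01,0.86,-0.001,-0,-0,
5,-0.85,0.01,0.86,-0.001,-0,-0,
5,-0.85,0.01,0.86,-0.001,-0,-0,
5,-0.85,0.01,0.86,-0.001,-0,-0,
5,-0.85,0,0.86,-0.001,-0,-0,
5,-0.85,0,0.86,-0.001,-0,-0,
```

>>> move_arm(
  moves=[5,-0.86,0,0.86,-0.001,0,0,5,-0.85,0,0.86,-0.001,0,0,5,-0.85,0,0.86,-0.001,0,0,5,-0.85,0,0.86,-0.001,0,0,5,-0.85,0,0.86,-0.001,0,0,5,-0.85,0,0.86,-0.001,0,0,5,0,0,0,0,0,0,5,0,0,0,0,0,0],
)

```text
clock: 5.6
tool_pos: [0.4785, -0.2479, 0.0362]
orientation: [-179.7, -45.2, -119.1]
force: [-0.2, -0.6, -1.6]
opening: 0.0596
gripper_force: 30.0
```

>>> move_arm(
  moves=[5,-0.1,0,0.1,0,0,0,5,0,0,0,0,0,0],
)

```text
clock: 5.8
tool_pos: [0.4789, -0.2477, 0.0353]
orientation: [-179.6, -45.1, -119.2]
force: [0.5, 1.1, -1.0]
opening: 0.0598
gripper_force: 30.0
```

>>> move_arm(
  moves=[5,-0.1,0,0.1,0,0,0,5,0,0,0,0,0,0],
)

```text
clock: 6.0
tool_pos: [0.4787, -0.2477, 0.0338]
orientation: [-179.6, -45.1, -119.2]
force: [0.6, -0.7, -2.6]
opening: 0.0599
gripper_force: 30.0
```

>>> move_arm(
  moves=[5,-0.1,0,0.1,0,0,0,5,0,0,0,0,0,0],
)

```text
clock: 6.2
tool_pos: [0.4786, -0.2478, 0.0321]
orientation: [-179.6, -45.2, -119.2]
force: [-0.8, -0.5, -1.8]
opening: 0.0597
gripper_force: 30.0
```

>>> move_arm(
  moves=[5,-0.1,0,0.1,0,0,0,5,0,0,0,0,0,0],
)

```text
clock: 6.4
tool_pos: [0.4785, -0.2478, 0.0306]
orientation: [-179.6, -45.2, -119.2]
force: [-0.3, -0.4, -1.0]
opening: 0.0598
gripper_force: 30.0
```

>>> move_arm(
  moves=[5,-0.1,0,0.1,0,0,0,5,0,0,0,0,0,0],
)

```text
clock: 6.6
tool_pos: [0.4787, -0.2479, 0.03]
orientation: [-179.6, -45.2, -119.2]
force: [-0.3, 1.3, 5.1]
opening: 0.0596
gripper_force: 30.0
```

>>> move_arm(
  moves=[8.7,0,0,0,0,0,0,8.7,0,0,0,0,0,0,8.7,0,0,0,0,0,0,8.7,0,0,-2,0,0,0,8.7,0,0,-3.5,0,0,0,8.7,0,0,-3.5,0,0,0,8.7,0,0,-3,0,0,0],
)

```text
clock: 7.3
tool_pos: [0.52, -0.1721, 0.1151]
orientation: [-179.6, -45.1, -119.2]
force: [0.3, -1.1, -0.3]
opening: 0.0872
gripper_force: 0.0
```

```bash
python3 - <<'E'
from h import *
im,d=vision.snapshot("scene"); t,dt=vision.snapshot("top")
save("c.png",np.vstack([cv2.resize(t[190:280,340:460],(400,300)),cv2.resize(im[150:225,190:290],(400,300))]))
for n,dd,(u0,v0) in(("top",dt,(398,245)),("scene",d,(229,195))):
    C=cloud(n,dd)[v0-40:v0+40,u0-45:u0+45].reshape(-1,3)
    q=C[(C[:,2]>.066)&(C[:,2]<.088)&(np.hypot(C[:,0]-.482,C[:,1]+.24)<.06)]
    print(n,len(q),q.mean(0) if len(q) else "", cv2.minAreaRect((q[:,:2]*1e3).astype(np.float32)) if len(q) else "")
p,R=cur(); G=p-.011*R.as_matrix()[:,2]; print("G",G,ctrl.get_obs()["opening"])
E
```

```text
top 135 [ 0.4800336  -0.24279398  0.07793414] ((479.74713134765625, -243.26097106933594), (20.832334518432617, 59.12297439575195), 60.938682556152344)
scene 119 [ 0.48443222 -0.24482939  0.07617454] ((481.7039489746094, -246.09912109375), (21.986473083496094, 66.00674438476562), 61.06136703491211)
G [ 0.52658167 -0.16390788  0.1239618 ] 0.08735419379805578
```

View pics/c.png

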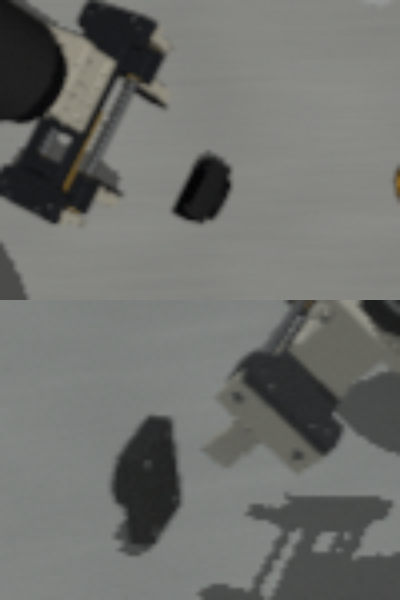

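The plate stands steadily on its end, at (205,188) in the top crop, seat facing −u. Swinging the hand over to the seat side.

```bash
python3 - <<'E'
from h import *
s=plan([.50,-.20,.18],Rt(61,10),7,8.7)
s=plan([.4797,-.2433,.17],Rt(61,-55),12,8.7,start=s)
E
```

```text
dist mm [-23.8 -30.9  53. ] turn deg 34.9
8.7,0.93,0.08,-0.15,-0.001,-0.087,-0,
8.7,0.91,0.08,-0.23,-0.001,-0.087,-0,
8.7,0.89,0.08,-0.31,-0.001,-0.087,-0,
8.7,0.86,0.08,-0.38,-0.001,-0.087,-0,
8.7,0.82,0.08,-0.45,-0.001,-0.087,-0,
8.7,0.78,0.08,-0.52,-0.001,-0.087,-0,
8.7,0.73,0.08,-0.59,-0.001,-0.087,-0,
dist mm [-15.  -33.7  -5.5] turn deg 65.0
8.7,0.29,-0.03,0.1,0,-0.095,0,
8.7,0.3,-0.03,0.07,0,-0.095,0,
8.7,0.31,-0.03,0.04,0,-0.095,0,
8.7,0.31,-0.03,0.01,0,-0.095,0,
8.7,0.31,-0.03,-0.02,0,-0.095,0,
8.7,0.31,-0.03,-0.05,0,-0.095,0,
8.7,0.3,-0.03,-0.08,0,-0.095,0,
8.7,0.29,-0.03,-0.1,0,-0.095,0,
8.7,0.28,-0.03,-0.13,0,-0.095,0,
8.7,0.27,-0.03,-0.16,0,-0.095,0,
8.7,0.25,-0.03,-0.18,0,-0.095,0,
8.7,0.23,-0.03,-0.2,0,-0.095,0,
```

>>> move_arm(
  moves=[8.7,0.93,0.08,-0.15,0,-0.087,0,8.7,0.91,0.08,-0.23,0,-0.087,0,8.7,0.89,0.08,-0.31,0,-0.087,0,8.7,0.86,0.08,-0.38,0,-0.087,0,8.7,0.82,0.08,-0.45,0,-0.087,0,8.7,0.78,0.08,-0.52,0,-0.087,0,8.7,0.73,0.08,-0.59,0,-0.087,0],
)

```text
clock: 8.1
tool_pos: [0.4948, -0.2044, 0.1673]
orientation: [-179.7, -10.1, -119.0]
force: [-0.1, -0.6, 0.3]
opening: 0.0871
gripper_force: 0.0
```

```bash
python3 - <<'E'
from h import *
z=np.load("top0.npz"); C=cloud("top",z["d"])[225:265,450:490].reshape(-1,3); q=C[C[:,2]>.01]; print("coupling",np.median(q,0),q.min(0),q.max(0))
s=plan([.4782,-.2459,.17],Rt(61,-48),8,8.7)
E
```

```text
coupling [ 0.48018034 -0.46770725  0.01400242] [ 0.44905406 -0.51414197  0.01011096] [ 0.51207104 -0.00772232  1.2424776 ]
dist mm [-12.7 -34.3  -4.6] turn deg 58.1
8.7,0.44,-0.07,0.14,-0.001,-0.127,0,
8.7,0.45,-0.07,0.08,-0.001,-0.127,0,
8.7,0.46,-0.07,0.02,-0.001,-0.127,0,
8.7,0.45,-0.07,-0.03,-0.001,-0.127,0,
8.7,0.45,-0.07,-0.09,-0.001,-0.127,0,
8.7,0.43,-0.07,-0.15,-0.001,-0.127,0,
8.7,0.41,-0.07,-0.2,-0.001,-0.127,0,
8.7,0.38,-0.07,-0.25,-0.001,-0.127,0,
```

Coupling is at y ≈ −0.47, so there is ample clearance.

>>> move_arm(
  moves=[8.7,0.44,-0.07,0.14,0,-0.127,0,8.7,0.45,-0.07,0.08,0,-0.127,0,8.7,0.46,-0.07,0.02,0,-0.127,0,8.7,0.45,-0.07,-0.03,0,-0.127,0,8.7,0.45,-0.07,-0.09,0,-0.127,0,8.7,0.43,-0.07,-0.15,0,-0.127,0,8.7,0.41,-0.07,-0.2,0,-0.127,0,8.7,0.38,-0.07,-0.25,0,-0.127,0],
)

```text
clock: 8.9
tool_pos: [0.4829, -0.2396, 0.1631]
orientation: [-179.4, 48.2, -118.6]
force: [0.2, 1.1, -0.7]
opening: 0.0871
gripper_force: 0.0
```

```bash
python3 - <<'E'
from h import *
vision.snapshot("top")
s=plan([.4782,-.2459,.041],Rt(61,-48),7,8.7)
E
```

```text
dist mm [   1.8    2.2 -125.5] turn deg 0.7
8.7,1.32,-0.01,1.21,-0,0.002,-0.001,
8.7,1.32,-0.01,1.22,-0,0.002,-0.001,
8.7,1.32,-0.01,1.22,-0,0.002,-0.001,
8.7,1.31,-0.01,1.22,-0,0.002,-0.001,
8.7,1.31,-0.01,1.22,-0,0.002,-0.001,
8.7,1.31,-0.01,1.23,-0,0.002,-0.001,
8.7,1.31,-0.01,1.23,-0,0.002,-0.001,
```

>>> move_arm(
  moves=[8.7,1.32,0,1.21,0,0.002,0,8.7,1.32,0,1.22,0,0.002,0,8.7,1.32,0,1.22,0,0.002,0,8.7,1.31,0,1.22,0,0.002,0,8.7,1.31,-0.02,1.22,0,0.002,0,8.7,1.31,-0.02,1.23,0,0.002,0,8.7,1.31,-0.02,1.23,0,0,0,8.7,0,0,0,0,0,0],
)

```text
clock: 9.75
tool_pos: [0.4838, -0.2369, 0.0343]
orientation: [-180.0, 47.3, -118.9]
force: [0.0, 0.5, -0.1]
opening: 0.0868
gripper_force: 0.0
```

```bash
python3 - <<'E'
from h import *
im,d=vision.snapshot("scene"); t,dt=vision.snapshot("top")
save("d.png",np.vstack([cv2.resize(t[190:280,360:480],(400,300)),cv2.resize(im[140:230,170:290],(400,300))]))
p,R=cur(); G=p-.011*R.as_matrix()[:,2]; print("G",G,ctrl.get_obs()["force"])
E
```

```text
G [ 0.48062774 -0.24506592  0.04407939] [ 0.38537903 -0.30978059 -0.68281633]
```

View pics/d.png

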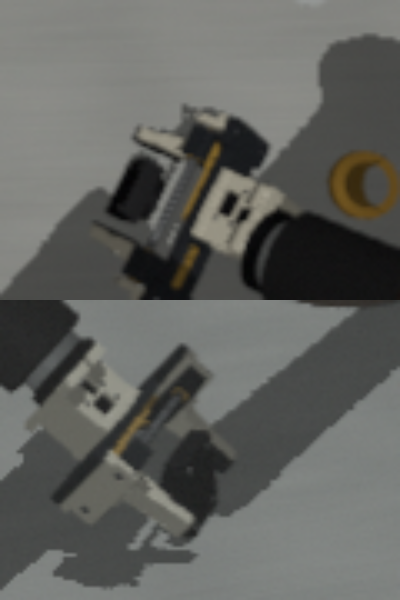

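The plate, at (137,188) in the top crop, sits midway between the fingers. Gripping.

>>> move_arm(
  moves=[5,0,0,0,0,0,0,5,0,0,0,0,0,0,5,0,0,0,0,0,0,5,0,0,0,0,0,0,5,0,0,0,0,0,0],
)

```text
clock: 10.35
tool_pos: [0.4847, -0.2382, 0.0377]
orientation: [-179.6, 47.3, -118.6]
force: [-1.0, -1.6, 3.2]
opening: 0.0599
gripper_force: 30.0
```

```bash
python3 - <<'E'
from h import *
o=ctrl.get_obs();print(o["opening"],o["gripper_force"],o["force"],o["orientation"],o["tool_pos"])
p,R=cur(); G=p-.011*R.as_matrix()[:,2]; print("G",G)
s=plan(G+[0,0,.13],R,5,5)
T=.388*np.array([np.cos(np.radians(56.4)),np.sin(np.radians(56.4))])+.3958*np.array([np.sin(np.radians(56.4)),-np.cos(np.radians(56.4))]); print("target",T)
s=plan(G+[0,0,.13],R*Rot.from_euler("y",90,degrees=True),14,5,start=s)
E
```

```text
0.05987893573204816 29.98646914958954 [-0.99197718 -1.57049871  3.1650461 ] [-179.55566706   47.26400088 -118.59536887] [ 0.48473835 -0.23817596  0.0376614 ]
G [ 0.48079661 -0.24522879  0.04512601]
dist mm [  0.   0. 130.] turn deg 0.0
5,-1.91,-0.01,-1.76,0,0,0,
5,-1.91,-0.01,-1.76,0,0,0,
5,-1.91,-0.01,-1.76,0,0,0,
5,-1.91,-0.01,-1.76,0,0,0,
5,-1.91,-0.01,-1.76,0,0,0,
target [0.54438615 0.10414107]
dist mm [ -7.5 -13.6  -0.6] turn deg 90.0
5,0.08,-0,-0.08,0,0.112,0,
5,0.09,0,-0.07,0,0.112,0,
5,0.09,-0,-0.06,0,0.112,0,
5,0.1,0,-0.05,0,0.112,0,
5,0.1,-0,-0.04,0,0.112,0,
5,0.11,0,-0.02,0,0.112,0,
5,0.11,-0,-0.01,0,0.112,0,
5,0.11,-0,-0,0,0.112,0,
5,0.11,0,0.01,0,0.112,0,
5,0.11,-0,0.02,0,0.112,0,
5,0.1,0,0.04,0,0.112,0,
5,0.1,-0,0.05,0,0.112,0,
5,0.09,-0,0.06,0,0.112,0,
5,0.09,0,0.07,0,0.112,0,
```

>>> move_arm(
  moves=[5,-1.91,0,-1.76,0,0,0,5,-1.91,0,-1.76,0,0,0,5,-1.91,0,-1.76,0,0,0,5,-1.91,0,-1.76,0,0,0,5,-1.91,0,-1.76,0,0,0],
)

```text
clock: 10.85
tool_pos: [0.484, -0.2375, 0.1679]
orientation: [-179.6, 47.2, -118.7]
force: [0.3, 0.7, -1.8]
opening: 0.0598
gripper_force: 30.0
```

>>> move_arm(
  moves=[5,0.08,0,-0.08,0,0.112,0,5,0.09,0,-0.07,0,0.112,0,5,0.09,0,-0.06,0,0.112,0,5,0.1,0,-0.05,0,0.112,0,5,0.1,0,-0.04,0,0.112,0,5,0.11,0,-0.02,0,0.112,0,5,0.11,0,-0.01,0,0.112,0],
)

```text
clock: 11.55
tool_pos: [0.481, -0.2441, 0.1676]
orientation: [-179.6, 2.1, -118.9]
force: [-1.8, -0.7, -1.4]
opening: 0.0599
gripper_force: 30.0
```

>>> move_arm(
  moves=[5,0.11,0,0,0,0.112,0,5,0.11,0,0.01,0,0.112,0,5,0.11,0,0.02,0,0.112,0,5,0.1,0,0.04,0,0.112,0,5,0.1,0,0.05,0,0.112,0,5,0.09,0,0.06,0,0.112,0,5,0.09,0,0.07,0,0.112,0,5,0,0,0,0,0,0],
)

```text
clock: 12.35
tool_pos: [0.4767, -0.2502, 0.1644]
orientation: [-179.9, -42.9, -118.8]
force: [0.6, -0.2, -1.3]
opening: 0.0598
gripper_force: 30.0
```

```bash
python3 - <<'E'
from h import *
o=ctrl.get_obs();print(o["opening"],o["gripper_force"],o["force"],o["orientation"],o["tool_pos"])
p,R=cur(); G=p-.011*R.as_matrix()[:,2]; print("G",G, np.degrees((Rt(61,0).inv()*R).as_rotvec()))
a=np.radians(56.4); u=np.array([np.cos(a),np.sin(a),0])
T=np.array([.5444,.1041,.14])+.005*u
s=plan(T,Rt(56.4,42.5),12,5)
E
```

```text
0.0598072639595467 29.98001664876938 [ 0.60217298 -0.20485037 -1.25629704] [-179.90866629  -42.90702609 -118.83457097] [ 0.47674889 -0.25019566  0.16441872]
G [ 0.4803453  -0.2436268   0.17247576] [ 0.14896718 42.90686704 -0.19182313]
dist mm [ 66.3 352.3 -32.5] turn deg 4.8
5,-2.26,0.93,-1.74,-0.005,-0.001,0.005,
5,-2.26,0.95,-1.73,-0.005,-0.001,0.005,
5,-2.26,0.97,-1.72,-0.005,-0.001,0.005,
5,-2.25,0.99,-1.72,-0.005,-0.001,0.005,
5,-2.25,1.01,-1.71,-0.005,-0.001,0.005,
5,-2.24,1.03,-1.7,-0.005,-0.001,0.005,
5,-2.24,1.05,-1.7,-0.005,-0.001,0.005,
5,-2.23,1.07,-1.69,-0.005,-0.001,0.005,
5,-2.23,1.09,-1.69,-0.005,-0.001,0.005,
5,-2.23,1.11,-1.68,-0.005,-0.001,0.005,
5,-2.22,1.13,-1.67,-0.005,-0.001,0.005,
5,-2.22,1.14,-1.67,-0.005,-0.001,0.005,
```

>>> move_arm(
  moves=[5,-2.26,0.93,-1.74,-0.005,0,0.005,5,-2.26,0.95,-1.73,-0.005,0,0.005,5,-2.26,0.97,-1.72,-0.005,0,0.005,5,-2.25,0.99,-1.72,-0.005,0,0.005,5,-2.25,1.01,-1.71,-0.005,0,0.005,5,-2.24,1.03,-1.7,-0.005,0,0.005],
)

```text
clock: 12.95
tool_pos: [0.5105, -0.0738, 0.1506]
orientation: [-179.8, -42.4, -121.5]
force: [0.9, -0.6, -0.2]
opening: 0.0594
gripper_force: 30.0
```

>>> move_arm(
  moves=[5,-2.24,1.05,-1.7,-0.005,0,0.005,5,-2.23,1.07,-1.69,-0.005,0,0.005,5,-2.23,1.09,-1.69,-0.005,0,0.005,5,-2.23,1.11,-1.68,-0.005,0,0.005,5,-2.22,1.13,-1.67,-0.005,0,0.005,5,-2.22,1.14,-1.67,-0.005,0,0.005,5,0,0,0,0,0,0],
)

```text
clock: 13.65
tool_pos: [0.5452, 0.1043, 0.1337]
orientation: [-180.0, -42.3, -123.7]
force: [-0.7, -0.6, -0.4]
opening: 0.0597
gripper_force: 30.0
```

```bash
python3 - <<'E'
from h import *
im,d=vision.snapshot("scene"); t,dt=vision.snapshot("top")
save("e.png",np.vstack([cv2.resize(t[180:270,230:360],(433,300)),cv2.resize(im[130:220,285:415],(433,300))]))
p,R=cur(); G=p-.011*R.as_matrix()[:,2]; print("G",G,np.degrees((Rt(56.4,0).inv()*R).as_rotvec()))
a=np.radians(56.4); u=np.array([np.cos(a),np.sin(a),0]); n=np.array([u[1],-u[0],0])
for nm,dd in(("top",dt),("scene",d)):
    C=cloud(nm,dd).reshape(-1,3); D=C-G; s=D@u*1e3; w=D@n*1e3
    q=(abs(s)<70)&(abs(w)<34)&(abs(D[:,2])<.035)
    for lo,hi in((-14,-6),(-6,4),(4,14),(14,26)):
        k=q&(D[:,2]*1e3>lo)&(D[:,2]*1e3<hi); print(nm,lo,hi,k.sum(),np.percentile(s[k],[2,98]).round(1) if k.any() else"",np.percentile(w[k],[2,98]).round(1) if k.any() else "", (np.median(D[k,2])*1e3).round(1) if k.any() else "")
E
```

```text
G [0.54814783 0.10767766 0.14228613] [-0.07445545 42.46550418  0.15969052]
top -14 -6 3 [-41.7 -16.4] [-9.7 29.2] -9.6
top -6 4 14 [-42.   -4.4] [-32.9  33.6] 0.3
top 4 14 310 [-41.2  36.8] [-30.8  28.7] 9.1
top 14 26 193 [-22.6  19.8] [-31.6  31.1] 21.5
scene -14 -6 13 [-39.2  24.6] [25.3 31.5] -7.8
scene -6 4 30 [-38.8   4.5] [25.6 33.2] -0.9
scene 4 14 96 [-40.2  -2.7] [-26.9  31.9] 9.1
scene 14 26 36 [-21.8  -7.8] [-19.   19.2] 21.3
```

View pics/e.png

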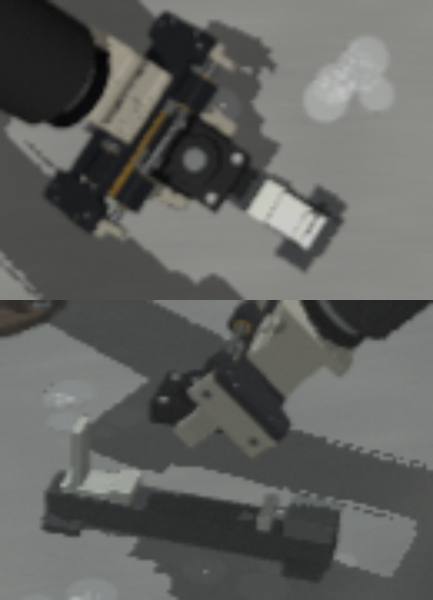

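Seat up in the hand, at (195,160) in the top crop. The bed is below, with the jaw on the right at (295,215). Lowering it slightly towards the jaw side, to keep the body clear of the anvil.

```bash
python3 - <<'E'
from h import *
p,R=cur(); G=p-.011*R.as_matrix()[:,2]
a=np.radians(56.4); u=np.array([np.cos(a),np.sin(a),0]); n=np.array([u[1],-u[0],0])
print(G@u,G@n)
T=.3843*u+.3968*n
plan(T+[0,0,.047],Rt(56.4,42.6),8,5)
E
```

```text
0.3930273862278577 0.39697606035450284
dist mm [ -5.   -7.2 -95.3] turn deg 0.2
5,-0.72,0,0.95,0,0,-0,
5,-0.72,0,0.95,0,0,-0,
5,-0.72,0,0.95,0,0,-0,
5,-0.72,0,0.95,0,0,-0,
5,-0.72,0,0.95,0,0,-0,
5,-0.72,0,0.95,0,0,-0,
5,-0.73,0,0.95,0,0,-0,
5,-0.73,0,0.95,0,0,-0,
```

>>> move_arm(
  moves=[5,-0.72,0,0.95,0,0,0,5,-0.72,0,0.95,0,0,0,5,-0.72,0,0.95,0,0,0,5,-0.72,0,0.95,0,0,0,5,-0.72,0,0.95,0,0,0,5,-0.72,0,0.95,0,0,0,5,-0.73,0,0.95,0,0,0,5,-0.73,0,0.95,0,0,0],
)

```text
clock: 14.55
tool_pos: [0.5391, 0.0936, 0.0383]
orientation: [-179.9, -42.6, -123.8]
force: [0.1, -0.1, -0.5]
opening: 0.06
gripper_force: 30.0
```

>>> move_arm(
  moves=[5,0,0,0,0,0,0,5,0,0,0,0,0,0],
)

```text
clock: 14.75
tool_pos: [0.5392, 0.0936, 0.0392]
orientation: [-179.9, -42.6, -123.8]
force: [1.1, -0.0, -0.7]
opening: 0.06
gripper_force: 30.0
```

```bash
cat > chk.py <<'E'
from h import *
im,d=vision.snapshot("scene"); t,dt=vision.snapshot("top")
p,R=cur(); G=p-.011*R.as_matrix()[:,2]
a=np.radians(56.4); u=np.array([np.cos(a),np.sin(a),0]); n=np.array([u[1],-u[0],0])
print("G",(G*1e3).round(1),"s,w",(G@u*1e3).round(1),(G@n*1e3).round(1),ctrl.get_obs()["force"].round(1))
C=cloud("top",dt).reshape(-1,3); col=t.reshape(-1,3).max(1); s=C@u*1e3; w=C@n*1e3; z=C[:,2]*1e3
for nm,k in(("plate",(col<60)&(z>44)&(z<54)&(abs(s-392)<52)&(abs(w-396)<36)),("seat",(col<60)&(z>57)&(z<66)&(abs(s-392)<40)&(abs(w-396)<26)),("bar",(z>25)&(z<34)&(s>420)&(s<455)&(abs(w-396)<30))):
    if k.sum()>5: print(nm,k.sum(),"s",np.percentile(s[k],[2,98]).round(1),"w",np.percentile(w[k],[2,98]).round(1),"z",np.median(z[k]).round(1), "az",(cv2.minAreaRect(np.c_[s[k],w[k]].astype(np.float32))))
E
python3 chk.py; python3 -c "
from h import *
plan(cur()[0]-.011*cur()[1].as_matrix()[:,2]-[0,0,.001],cur()[1],1,5)"
```

```text
G [543.7 100.1  47.9] s,w 384.3 397.5 [ 0.   0.6 -1.6]
plate 24 s [341.2 420.5] w [363.6 426.9] z 52.4 az ((380.7132263183594, 395.0769958496094), (79.09574890136719, 64.59339141845703), 0.9027038216590881)
seat 87 s [354.  419.9] w [371.  421.2] z 59.2 az ((386.07794189453125, 396.0986328125), (67.91471099853516, 51.63266372680664), 0.34697091579437256)
bar 16 s [424.5 429.4] w [377.  414.1] z 28.4 az ((426.7920837402344, 395.4119873046875), (38.3802375793457, 5.125523567199707), 89.70018768310547)
dist mm [ 0.  0. -1.] turn deg 0.0
5,-0.07,0,0.07,0,0,0,
```

>>> move_arm(
  moves=[5,-0.1,0,0.11,0,0,0,5,-0.1,0,0.11,0,0,0,5,-0.1,0,0.11,0,0,0,5,0,0,0,0,0,0,5,0,0,0,0,0,0],
)

```text
clock: 15.35
tool_pos: [0.5392, 0.0937, 0.0349]
orientation: [-179.9, -42.6, -123.8]
force: [0.2, 0.4, -2.1]
opening: 0.0595
gripper_force: 30.0
```

>>> move_arm(
  moves=[5,-0.07,0,0.07,0,0,0,5,0,0,0,0,0,0],
)

```text
clock: 15.55
tool_pos: [0.5392, 0.0937, 0.0339]
orientation: [-179.9, -42.6, -123.8]
force: [-0.1, 1.1, -1.7]
opening: 0.06
gripper_force: 30.0
```

>>> move_arm(
  moves=[5,-0.07,0,0.07,0,0,0,5,0,0,0,0,0,0],
)

```text
clock: 15.75
tool_pos: [0.5392, 0.0937, 0.0328]
orientation: [-179.9, -42.6, -123.8]
force: [0.3, 0.3, -1.3]
opening: 0.0599
gripper_force: 30.0
```

>>> move_arm(
  moves=[5,-0.07,0,0.07,0,0,0,5,0,0,0,0,0,0],
)

```text
clock: 15.95
tool_pos: [0.5392, 0.0937, 0.0318]
orientation: [-179.9, -42.6, -123.8]
force: [0.1, 0.2, -1.1]
opening: 0.0598
gripper_force: 30.0
```

>>> move_arm(
  moves=[5,-0.07,0,0.07,0,0,0,5,0,0,0,0,0,0],
)

```text
clock: 16.15
tool_pos: [0.5393, 0.0938, 0.0311]
orientation: [-179.9, -42.6, -123.8]
force: [0.4, -1.2, 0.8]
opening: 0.0595
gripper_force: 30.0
```

```bash
python3 chk.py
```

```text
G [543.5 100.   39.3] s,w 384.1 397.3 [0.7 0.3 1.3]
plate 228 s [341.5 419.9] w [366.6 425.6] z 48.7 az ((380.896240234375, 396.4732971191406), (79.70303344726562, 65.5066909790039), 0.9666362404823303)
seat 101 s [360.6 400. ] w [376.5 415.9] z 61.0 az ((381.05072021484375, 395.36431884765625), (38.54982376098633, 42.42054748535156), 57.571712493896484)
bar 12 s [423.9 427.8] w [376.8 414. ] z 29.7 az ((425.77972412109375, 395.37225341796875), (3.97836971282959, 38.409210205078125), 0.7012715935707092)
```

>>> move_arm(
  moves=[8.7,0,0,0,0,0,0,8.7,0,0,0,0,0,0,8.7,0,0,0,0,0,0,8.7,0,0,-1.5,0,0,0,8.7,0,0,-3,0,0,0,8.7,0,0,-4,0,0,0,8.7,0,0,-4,0,0,0],
)

```text
clock: 16.95
tool_pos: [0.5864, 0.1645, 0.1241]
orientation: [-180.0, -42.6, -123.8]
force: [0.6, 0.1, -0.4]
opening: 0.0868
gripper_force: 0.0
```

```bash
python3 chk.py; python3 - <<'E'
from h import *
a=np.radians(56.4); u=np.array([np.cos(a),np.sin(a),0]); n=np.array([u[1],-u[0],0])
print(ctrl.get_obs()["opening"],cur()[0]@u,cur()[0]@n)
# edges in colour: profile along s at plane z=.046 top view image
E
```

```text
G [593.7 173.4 134.7] s,w 473.0 398.5 [ 1.4 -0.7 -1.1]
plate 225 s [341.8 419. ] w [368.7 425.4] z 48.8 az ((380.553955078125, 396.86090087890625), (58.32033920288086, 79.1602554321289), 89.98587036132812)
seat 98 s [361.5 400.5] w [376.8 416. ] z 60.6 az ((381.0865783691406, 395.4211730957031), (38.6552619934082, 42.16604995727539), 57.821563720703125)
bar 111 s [424.4 454. ] w [377.2 415.1] z 29.0 az ((439.2135925292969, 396.18170166015625), (30.294818878173828, 39.344757080078125), 0.1809261292219162)
0.08709530001034935 0.4656037396319599 0.3985194639975315
```

Released, with the plate centred to about 0.7 mm and in line. Now moving behind the push tab with the fingers closed.

```bash
python3 - <<'E'
from h import *
a=np.radians(56.4); u=np.array([np.cos(a),np.sin(a),0]); n=np.array([u[1],-u[0],0])
s=plan(.25*u+.396*n+[0,0,.19],Rt(56.4,0),14,0,g=0)
s=plan(.25*u+.396*n+[0,0,.075],Rt(56.4,0),5,0,start=s,g=0)
E
```

```text
dist mm [-121.4 -178.2   63.5] turn deg 42.2
0,1.45,0.01,0.7,-0,-0.053,-0,
0,1.48,0.01,0.62,-0,-0.053,-0,
0,1.51,0.01,0.54,-0,-0.053,-0,
0,1.54,0.01,0.46,-0,-0.053,-0,
0,1.56,0.02,0.38,-0,-0.053,-0,
0,1.58,0.02,0.3,-0,-0.053,-0,
0,1.59,0.02,0.21,-0,-0.053,-0,
0,1.6,0.02,0.13,-0,-0.053,-0,
0,1.6,0.02,0.05,-0,-0.053,-0,
0,1.6,0.02,-0.04,-0,-0.053,-0,
0,1.6,0.02,-0.12,-0,-0.053,-0,
0,1.59,0.02,-0.21,-0,-0.053,-0,
0,1.58,0.02,-0.29,-0,-0.053,-0,
0,1.56,0.02,-0.37,-0,-0.053,-0,
dist mm [   0.    0. -115.] turn deg 0.0
0,0,0,2.3,0,0,0,
0,0,0,2.3,0,0,0,
0,0,0,2.3,0,0,0,
0,0,0,2.3,0,0,0,
0,0,0,2.3,0,0,0,
```

>>> move_arm(
  moves=[0,1.45,0.01,0.7,0,-0.053,0,0,1.48,0.01,0.62,0,-0.053,0,0,1.51,0.01,0.54,0,-0.053,0,0,1.54,0.01,0.46,0,-0.053,0,0,1.56,0.02,0.38,0,-0.053,0,0,1.58,0.02,0.3,0,-0.053,0,0,1.59,0.02,0.21,0,-0.053,0],
)

```text
clock: 17.75
tool_pos: [0.5248, 0.0745, 0.1555]
orientation: [-179.9, -21.2, -123.8]
force: [-0.9, -0.5, 1.1]
opening: 0.0361
gripper_force: 0.0
```

>>> move_arm(
  moves=[0,1.6,0.02,0.13,0,-0.053,0,0,1.6,0.02,0.05,0,-0.053,0,0,1.6,0.02,-0.04,0,-0.053,0,0,1.6,0.02,-0.12,0,-0.053,0,0,1.59,0.02,-0.21,0,-0.053,0,0,1.58,0.02,-0.29,0,-0.053,0,0,1.56,0.02,-0.37,0,-0.053,0,0,0,0,0,0,0,0],
)

```text
clock: 18.55
tool_pos: [0.4629, -0.015, 0.1884]
orientation: [-179.9, 0.1, -123.9]
force: [0.6, -0.5, 0.1]
opening: 0.0002
gripper_force: 0.0
```

```bash
python3 - <<'E'
from h import *
im,d=vision.snapshot("scene"); t,_=vision.snapshot("top")
a=np.radians(56.4); u=np.array([np.cos(a),np.sin(a),0]); n=np.array([u[1],-u[0],0])
o=ctrl.get_obs(); print(cur()[0]@u,cur()[0]@n,cur()[0][2],o["orientation"],o["opening"],o["joint_pos"])
plan(.249*u+.396*n+[0,0,.075],Rt(56.4,0),5,0,g=0)
save("f.png",np.vstack([cv2.resize(t[180:270,230:360],(433,300)),cv2.resize(im[110:220,260:400],(433,340))]))
E
```

```text
0.24530618446403232 0.3944025418556406 0.18788429265354378 [-1.79903861e+02 -1.45412655e-02 -1.23862885e+02] 0.00032664196566752155 [ 22.74766257   2.57111767 -28.91944792   0.10356425 -58.46870953
 -56.66466434]
dist mm [   3.4    2.2 -112.9] turn deg 0.3
0,-0.07,-0.03,2.26,-0,-0,-0.001,
0,-0.07,-0.03,2.26,-0,-0,-0.001,
0,-0.07,-0.03,2.26,-0,-0,-0.001,
0,-0.07,-0.03,2.26,-0,-0,-0.001,
0,-0.07,-0.03,2.26,-0,-0,-0.001,
```

View pics/f.png

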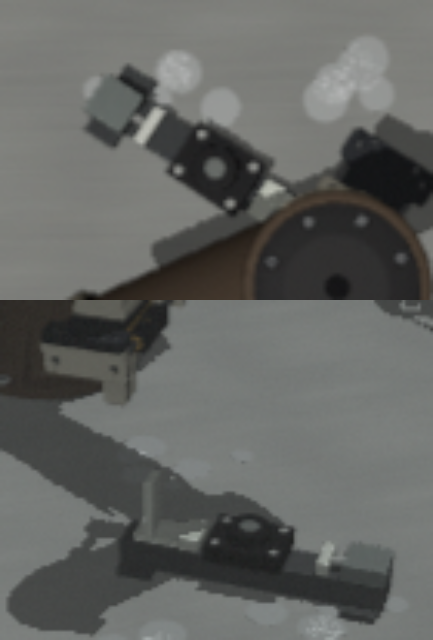

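The plate lies flat on the bed, seat up: (213,168) in the top crop, (250,540) in the scene crop. The closed fingers are behind and above the tab at (150,505).

>>> move_arm(
  moves=[0,0,-0.03,2.26,0,0,0,0,0,-0.03,2.26,0,0,0,0,0,-0.03,2.26,0,0,0,0,0,-0.03,2.26,0,0,0,0,0,-0.03,2.26,0,0,0,0,0,0,0,0,0,0],
)

```text
clock: 19.25
tool_pos: [0.4639, -0.0145, 0.0715]
orientation: [179.8, -0.4, -123.8]
force: [-0.1, 0.1, 0.0]
opening: 0.0003
gripper_force: 0.0
```

>>> move_arm(
  moves=[0,-0.4,0,0,0,0,0,0,-0.4,0,0,0,0,0,0,-0.4,0,0,0,0,0,0,-0.4,0,0,0,0,0,0,0,0,0,0,0,0],
)

```text
clock: 19.75
tool_pos: [0.475, -0.001, 0.0752]
orientation: [-179.9, -0.1, -123.8]
force: [-1.2, -2.3, 2.4]
opening: 0.0007
gripper_force: 1.2
```

```bash
cat > chk2.py <<'E'
from h import *
t,dt=vision.snapshot("top"); im,ds=vision.snapshot("scene")
a=np.radians(56.4); u=np.array([np.cos(a),np.sin(a),0]); n=np.array([u[1],-u[0],0])
o=ctrl.get_obs(); p=cur()[0]; print("tcp s,w,z",(p@u*1e3).round(1),(p@n*1e3).round(1),(p[2]*1e3).round(1),"F along",(o["force"]@u).round(1),o["force"].round(1))
# brightness profile along bed at z=.046, two views, over several w
for nm,I,ws in(("top",t,(384,388,392,400,404)),("scene",im,(404,408,412))):
    ss=np.arange(330,480,1.)
    prof=np.mean([cv2.remap(I.max(2),(q:=proj(nm,ss[:,None]/1e3*u+w/1e3*n+[0,0,.046]).astype(np.float32))[:,0],q[:,1],cv2.INTER_LINEAR).ravel() for w in ws],0)
    g=np.diff(prof); print(nm,"edges",[(int(ss[i]),round(g[i])) for i in range(1,len(g)-1) if abs(g[i])>7 and abs(g[i])>=max(abs(g[i-1]),abs(g[i+1]))])
C=cloud("top",dt).reshape(-1,3); col=t.reshape(-1,3).max(1); s=C@u*1e3; w=C@n*1e3; z=C[:,2]*1e3
k=(col<60)&(z>44)&(z<54)&(abs(s-392)<65)&(abs(w-396)<36); print("plate",k.sum(),"s",np.percentile(s[k],[2,98]).round(1),"w",np.percentile(w[k],[2,98]).round(1))
E
python3 chk2.py
```

```text
tcp s,w,z 262.0 396.1 74.9 F along -1.7 [-1.2 -1.2  1. ]
top edges [(335, -11), (371, 8), (390, -7), (452, 22), (464, -19)]
scene edges [(337, -14), (352, -7), (405, 8), (425, 9), (453, 18), (464, -11)]
plate 241 s [341.6 419.1] w [368.6 425.3]
```

>>> move_arm(
  moves=[0,-0.3,0,0,0,0,0,0,-0.3,0,0,0,0,0,0,-0.4,0,0,0,0,0,0,-0.4,0,0,0,0,0,0,-0.4,0,0,0,0,0,0,-0.4,0,0,0,0,0,0,-0.4,0,0,0,0,0,0,-0.4,0,0,0,0,0],
)

```text
clock: 20.65
tool_pos: [0.4901, 0.0223, 0.0748]
orientation: [-180.0, -0.2, -123.8]
force: [-3.1, -10.4, 8.3]
opening: 0.0006
gripper_force: 5.4
```

```bash
python3 chk2.py
```

```text
tcp s,w,z 290.4 395.9 74.7 F along -7.9 [-2.9 -7.6  6.2]
top edges [(394, 7), (452, 22), (464, -19)]
scene edges [(363, -16), (426, 9), (446, 7), (453, 19), (464, -10)]
plate 166 s [377.2 441.8] w [368.3 425.5]
```

>>> move_arm(
  moves=[0,-0.3,0,0,0,0,0,0,-0.3,0,0,0,0,0,0,-0.3,0,0,0,0,0,0,0,0,0,0,0,0,0,0,0,0,0,0,0],
)

```text
clock: 21.25
tool_pos: [0.4953, 0.0301, 0.0746]
orientation: [-180.0, -0.2, -123.8]
force: [-2.6, -7.2, 6.2]
opening: 0.0006
gripper_force: 4.0
```

```bash
python3 chk2.py
```

```text
tcp s,w,z 299.2 395.9 74.6 F along -8.4 [-3.9 -7.5  6.5]
top edges [(403, 7), (419, -7), (421, -8), (451, 24), (464, -20)]
scene edges [(363, 9), (366, 9), (371, -17), (376, 7), (435, 8), (436, 8), (453, 25), (464, -11)]
plate 140 s [387.7 449. ] w [368.6 425.6]
```

>>> move_arm(
  moves=[0,-0.2,0,0,0,0,0,0,-0.2,0,0,0,0,0,0,0,0,0,0,0,0,0,0,0,0,0,0,0],
)

```text
clock: 21.75
tool_pos: [0.4973, 0.0332, 0.0746]
orientation: [-180.0, -0.2, -123.8]
force: [-3.6, -9.7, 6.8]
opening: 0.0007
gripper_force: 4.6
```

```bash
python3 chk2.py
```

```text
tcp s,w,z 302.9 395.9 74.6 F along -9.3 [-3.5 -8.9  6.7]
top edges [(406, 8), (425, -8), (453, 25), (466, -19)]
scene edges [(365, 10), (374, -17), (388, -7), (440, 7), (455, 29), (466, -14)]
plate 133 s [393.2 451.7] w [368.4 425.8]
```

>>> move_arm(
  moves=[0,-0.2,0,0,0,0,0,0,0,0,0,0,0,0,0,0,0,0,0,0,0],
)

```text
clock: 22.15
tool_pos: [0.4982, 0.0345, 0.0746]
orientation: [-180.0, -0.3, -123.8]
force: [-2.5, -9.8, 6.8]
opening: 0.0006
gripper_force: 5.2
```

```bash
cat > chk3.py <<'E'
from h import *
a=np.radians(56.4); u=np.array([np.cos(a),np.sin(a),0]); n=np.array([u[1],-u[0],0]); ss=np.arange(440,482,.25)
o=ctrl.get_obs(); p=cur()[0]; print("tcp s",(p@u*1e3).round(1),"F along",(o["force"]@u).round(1))
for nm,ws in(("top",np.r_[382:389,403:411]),("scene",np.r_[400:414])):
    r=[]
    for I in(np.load(nm+"0.npz")["im"],vision.snapshot(nm)[0]):
        f=np.mean([cv2.remap(I.max(2),(q:=proj(nm,ss[:,None]/1e3*u+w/1e3*n+[0,0,.046]).astype(np.float32))[:,0],q[:,1],cv2.INTER_LINEAR).ravel() for w in ws],0,dtype=float)
        pk=f.argmax(); h=(f.max()+min(f[pk:pk+48]))/2; j=pk+np.argmax(f[pk:]<h); h2=(f.max()+min(f[max(pk-48,0):pk]))/2; i=pk-np.argmax(f[pk::-1]<h2); r.append((ss[i],ss[j],round(f.max())))
    print(nm,"front/back before, now",r,"back moved",r[1][1]-r[0][1])
E
python3 chk3.py
```

```text
tcp s 304.5 F along -9.5
top front/back before, now [(np.float64(452.0), np.float64(464.5), 180), (np.float64(455.5), np.float64(468.25), 186)] back moved 3.75
scene front/back before, now [(np.float64(454.0), np.float64(465.0), 162), (np.float64(457.25), np.float64(469.0), 164)] back moved 4.0
```

>>> move_arm(
  moves=[0,-0.12,0,0,0,0,0,0,0,0,0,0,0,0,0,0,0,0,0,0,0,0,0,0,0,0,0,0],
)

```text
clock: 22.65
tool_pos: [0.4987, 0.0353, 0.0746]
orientation: [180.0, -0.3, -123.8]
force: [-4.5, -11.0, 8.6]
opening: 0.0003
gripper_force: 5.8
```

```bash
python3 chk3.py
```

```text
tcp s 305.4 F along -11.7
top front/back before, now [(np.float64(452.0), np.float64(464.5), 180), (np.float64(456.5), np.float64(469.25), 186)] back moved 4.75
scene front/back before, now [(np.float64(454.0), np.float64(465.0), 162), (np.float64(458.5), np.float64(470.25), 165)] back moved 5.25
```

5.0 mm, as wanted. Backing off along −u, then up and clear.

>>> move_arm(
  moves=[0,0.3,0,0,0,0,0,0,1,0,0,0,0,0,0,1.2,0,0,0,0,0,0,0,0,-2.5,0,0,0,0,0,0,-3.5,0,0,0,0,0,0,-3.5,0,0,0,0,0,0,-2.5,0,0,0,0,0,0,0,0,0,0],
)

```text
clock: 23.55
tool_pos: [0.488, 0.0169, 0.1982]
orientation: [-179.7, 0.3, -123.8]
force: [0.5, -0.9, 0.1]
opening: 0.0004
gripper_force: 0.0
```

```bash
python3 chk3.py; python3 - <<'E'
from h import *
im,d=vision.snapshot("scene"); t,_=vision.snapshot("top")
save("g.png",np.vstack([cv2.resize(t[120:280,140:490],(766,350))[:,:640],cv2.resize(im[120:220,270:430],(640,250))[:, :640]]))
print(cur()[0])
E
```

```text
tcp s 284.2 F along -0.5
top front/back before, now [(np.float64(452.0), np.float64(464.5), 180), (np.float64(456.5), np.float64(469.25), 187)] back moved 4.75
scene front/back before, now [(np.float64(454.0), np.float64(465.0), 162), (np.float64(458.5), np.float64(470.0), 163)] back moved 5.0
[0.48556531 0.01633414 0.19348772]
```

View pics/g.png

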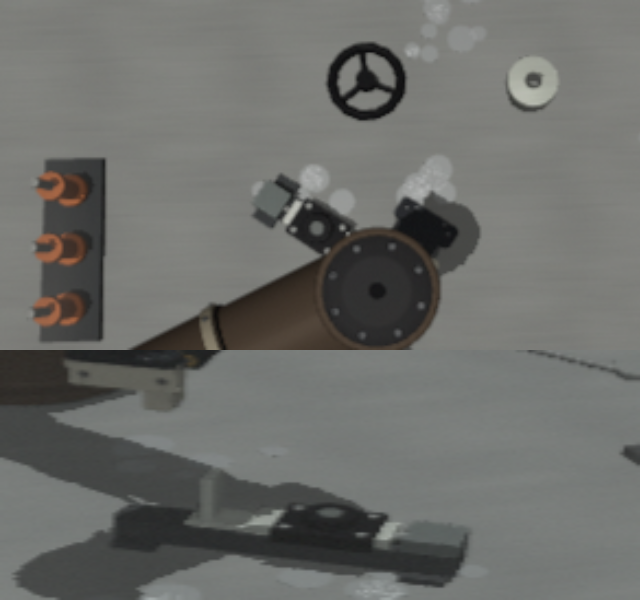

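The plate is clamped seat up between jaw and anvil at (330,525) in the scene crop. The arm is clear and the bystanders have not moved. Handing in.

```bash
python3 -c "
from plant import ctrl
print(ctrl.close_job())"
```

```text
the job is handed in; nothing more can be done
None
```

The gland plate lies seat up on the bed, in line and centred to about 1 mm. The jaw is shut on it with the anvil pressed in about 5 mm of its 10 mm, the bystanders look undisturbed, the arm is clear, and the job was handed in at about 24 s.

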